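# Gauge and wedge the rattling cup stand

## Robot

A 6-joint arm with a two-finger parallel gripper is mounted at the origin on the work surface. World frame = base frame: x ahead of the robot, y to its left, z up, the work surface at z = 0. Lengths are in mm, angles in rad, forces in N, time in s.
With the tool pointing down it reaches from about 350 to 775 mm from the base axis. Payload 5.5 kg.
Tool frame: the origin (TCP) lies on the centre line of the jaws, within the pads' length; the fingertips stand arm.finger_overhang ahead of it and the grasp point (between the pads) lies 5 mm behind it (arm.finger_overhang is the distance from the TCP to the fingertips, in mm); z points along the fingers, y is the line along which they close (so a half turn about z gives the same grasp; the last joint's range is limited). The gripper opens to 85 mm and grips with 20 to 120 N. Pads are 22 mm wide; open, the fingers measure 114 mm over their backs; the gripper's body (76 mm by 85 mm) begins 54 mm behind the grasp point. The pads swing forward as they close: fully open they stand 13 mm farther back than shut.
Start: joints at [1.022, 0.313, 0.046, 1.304, 0, 1.431], TCP at [228.595, 527.65, 245.323] pointing down, gripper open.
Joint ranges: [-2.76, 2.76], [-0.86, 1.69], [-1.03, 1.26], [-2.2, 2.34], [-1.47, 1.5], [-3.14, 3.14]. Speed limits (rad/s): [2.57, 2.57, 3.14, 3.14, 3.14, 3.14].

## Interface

Orientations are given as a rotation vector (axis times angle).
In Python, from plant import arm gives the robot as it stands. The module is installed in compiled form; this text tells all that it offers.
- The arm moves only by the tool move_arm, never from a script. Its argument "commands" is a list of rows, each an object of numbers: "tx", "ty", "tz": the shift along the tool's x, y, z in m; "rx", "ry", "rz": the turn, a rotation vector about the tool's x, y, z in degrees. In form: [{"tx": .., "ty": .., "tz": .., "rx": .., "ry": .., "rz": ..}, ...]. A call has 1 to 5 rows; each row is the pose to reach, as a shift and turn from the pose commanded when the call began, along the tool's axes at that moment; what a row does not reach only later rows make up. A row lasts 1/10 s, in which the tool goes at most 50 mm and 8.59 degrees, less where a joint would pass 70% of its speed; a pose out of reach is approached as far as the arm can. A call with a gripper value outside its range is refused whole. "jaw" is the finger opening in m, from 0 to 0.0854, set as the call begins (left out, the last holds). The fingers move at their own pace and stop on an object; "force" is the grip in N (left out, the last holds). Time passes only in rows, so rows that repeat a pose let the fingers close. It gives the time, the measured TCP pose, the force, the opening and the grip force at its end, in the units of the state.
- arm.state(): the state, without advancing time (a new reading comes with each control period).
- arm.read_camera(name): name is "scene" or "top" or "wrist"; returns the picture (384x512x3 uint8, red, green, blue); there is no depth.
- arm.camera_info(name): a dict with "fovy" (degrees; the focal length in pixels is half the picture's height over the tangent of half this angle, whatever the lens; pixels are square), "cx", "cy" (the principal point, pixels), "k1" (the pictures are not rectified: a ray, as slopes to the right and down, at radius r is drawn at 1 + k1 r^2 times it, then the intrinsics apply), "position" and "attitude" of the camera in the world. Camera axes: x right, y up, looking along -z (the intrinsics and any distortion apply to the point x, -y, -z); pixel columns grow to the right and rows downward; lengths in mm; the calibration is good to about 2 mm. A picture is of the moment at which its call begins: read the wrist's pose just before it. camera_info takes no time and is no camera call; for the wrist camera it gives the pose at the moment of the call.
- arm.sign_off(): hands the job in; it is judged then, once.
The state is a dict: "time_s": time; "joint_positions": joint angles; "joint_vel": joint speeds; "joint_torque": joint torques, N m; "eef_pos": TCP position; "orientation": TCP orientation; "ft_force": force on the tool from outside, world axes, zero at the start; "torque": the same for the moment, N m; "finger_gap": opening from 0.0 (shut) to 1.0 (fully open); "grasp_force": force on a finger pad.
Only numpy, scipy, OpenCV 4.12 (cv2) and the standard library are available. Lean on these libraries where they do the work, as an engineer would, in place of code of your own. Each camera call takes 0.05 s, during which the arm holds its last target. There are 200 camera calls.

## Task

The cup stand rattles beside the tiled kerb because of an unknown gap between the kerb's face and the stand's sprung bumper. Try the coloured gauge leaves in that gap gently, starting with the thinnest and going up, until you feel one bind; leave that leaf in the gap, pushed fully down and standing on its own, and hang the other leaves in the rack. Do not force a leaf, and leave everything else on the ledge where it is.

Things in the scene. Friction and masses are not known exactly. Their poses are not given: they have to be found in the camera images.
- leaf_thin: Yellow plastic gauge leaf, thinnest of three: blade 8 mm thick (its y), 40 wide (its x), 40 deep below the shoulder, the last 14 mm tapering by 3 mm a side. Shoulder 60 x 34 x 5 mm, on it an upright square grip 20 x 20 mm, 40 tall. Origin: centre of the shoulder's underside, z up. 60 g. Hangs by its shoulder in a rack slot (which one varies), x and y along the rack's.
- leaf_mid: Blue plastic gauge leaf, middle one of three: blade 11 mm thick (its y), 40 wide (its x), 40 deep below the shoulder, the last 14 mm tapering by 3 mm a side. Shoulder 60 x 34 x 5 mm, on it an upright square grip 20 x 20 mm, 40 tall. Origin: centre of the shoulder's underside, z up. 60 g. Hangs by its shoulder in a rack slot (which one varies), x and y along the rack's.
- leaf_thick: Red plastic gauge leaf, thickest of three: blade 14 mm thick (its y), 40 wide (its x), 40 deep below the shoulder, the last 14 mm tapering by 3 mm a side. Shoulder 60 x 34 x 5 mm, on it an upright square grip 20 x 20 mm, 40 tall. Origin: centre of the shoulder's underside, z up. 60 g. Hangs by its shoulder in a rack slot (which one varies), x and y along the rack's.
- rack: Light wooden leaf rack, fixed, 82 x 190 x 50 mm. Origin: centre of its underside. Three upright slots, 50 mm along its x and 20 mm along its y, through its full height, centred at y = -60, 0 and +60 mm; leaves hang with their shoulders on its top, 50 mm above the ledge.
- kerb: White tiled kerb with blue top edge, fixed, 160 mm long (its x), 50 mm thick (its y, 0 to +50 mm), 50 mm high. Origin: on the ledge below the middle of its rigid gauging face, which looks to its own -y. That face takes no more than 35 N from a leaf.
- gap_mouth (a point): Middle of the top edge of the kerb's gauging face, 50 mm above the ledge; axes as the kerb's. Here the gap runs along x and is 5 to 14 mm wide towards -y (no pose gives it), open above and at both ends. Its other side is the stand's black bumper with orange top, 60 mm long (x -30 to +30, give or take 4 mm), as high as the kerb. Both edges are bevelled: 4 mm wide, 9 mm deep.
- gap_floor (a point): On the ledge, 50 mm below gap_mouth, axes as the kerb's. The bumper slides back along -y: it rests on a stop with 4 N, yields by 1 N per mm more, is hard after 3.8 mm. A leaf thicker than the gap by less than that can be pushed down and binds: it drags 2 to 11 N when slid. Loose leaves, if let find their own place, drag under 1 N plus weight. Thicker ones won't go in.
- gap_home (a point): The same point as gap_mouth, axes as the kerb's. A leaf is fully down when its shoulder lies on the tops of kerb and bumper, its origin then 50 mm above the ledge and half its thickness or a little more from the kerb's face.
- stand_post (a point): Foot of the post of the three-tier cup stand (to within 8 mm), fixed; steel tiers with white cups around it, 65 mm in radius, up to 290 mm high. Its dark wooden base, 12 mm high, reaches to below the bumper. An obstacle.
- cezve: Stainless cezve, 80 mm across, 78 mm high, black handle along its +y. Origin: centre of its underside. A bystander.
- sugar_jar: Closed glass sugar jar, 80 mm across, 110 mm high. Origin: centre of its underside. A bystander.
- coaster: Green plastic coaster, 100 mm across, 6 mm thick, under the cup. Origin: centre of its underside. A bystander.
- cup: White porcelain cup with handle, 66 mm across, 55 mm high, on the coaster. Origin: centre of its underside. A bystander.
- bowl: Blue ceramic bowl, 100 mm across, 45 mm high. Origin: centre of its underside. A bystander.
- tin: Brass tin, 74 mm across, 120 mm high. Origin: centre of its underside. A bystander.

How it is judged (in metres and radians):
On the way, in this order (a step that is already met when the one before it is completed fails the run):
1. the thinnest (yellow) leaf is tried in the gap: at least 28 mm deep (x of leaf_thin in the frame of kerb between -0.03 and 0.03 m and y of leaf_thin in the frame of kerb between -0.02 and 0 m and z of leaf_thin in the frame of kerb below 0.062 m and angle between leaf_thin's own z axis and vertical below 0.15 rad and angle between the y axis of leaf_thin and the y axis of kerb, either way round below 0.2 rad), for 0.1 s.
2. either the yellow leaf binds and stands fully down in the gap, let go, or the next (blue) leaf is tried at least 28 mm deep (((x of leaf_thin in the frame of kerb between -0.03 and 0.03 m and y of leaf_thin in the frame of kerb between -0.02 and 0 m and z of leaf_thin in the frame of kerb below 0.054 m and angle between leaf_thin's own z axis and vertical below 0.15 rad and angle between the y axis of leaf_thin and the y axis of kerb, either way round below 0.2 rad and contact force between leaf_thin and kerb above 1.5 N and contact force between the fingers and leaf_thin below 0.1 N) or (x of leaf_mid in the frame of kerb between -0.03 and 0.03 m and y of leaf_mid in the frame of kerb between -0.02 and 0 m and z of leaf_mid in the frame of kerb below 0.062 m and angle between leaf_mid's own z axis and vertical below 0.15 rad and angle between the y axis of leaf_mid and the y axis of kerb, either way round below 0.2 rad))), for 0.1 s.
At the end, for the whole second after the job is handed in: One leaf stands in the gap with its shoulder within 4 mm of the kerb's top, upright within 0.15 rad, let go and pinched against the kerb with more than 1.5 N; the other two hang upright in rack slots, shoulders on the rack's top (origin 40 to 56 mm above its foot); all leaves at rest (linear speed of each of leaf_thin, leaf_mid, leaf_thick below 0.02 m/s and ((x of leaf_thin in the frame of kerb between -0.03 and 0.03 m and y of leaf_thin in the frame of kerb between -0.02 and 0 m and z of leaf_thin in the frame of kerb below 0.054 m and angle between each of leaf_thin, leaf_mid, leaf_thick's own z axis and vertical below 0.15 rad and angle between the y axis of leaf_thin and the y axis of kerb, either way round below 0.2 rad and contact force between leaf_thin and kerb above 1.5 N and contact force between the fingers and leaf_thin below 0.1 N and x of leaf_mid in the frame of rack between -0.012 and 0.012 m and y of leaf_mid in the frame of rack between -0.08 and 0.08 m and z of leaf_mid in the frame of rack between 0.04 and 0.056 m and x of leaf_thick in the frame of rack between -0.012 and 0.012 m and y of leaf_thick in the frame of rack between -0.08 and 0.08 m and z of leaf_thick in the frame of rack between 0.04 and 0.056 m) or (x of leaf_mid in the frame of kerb between -0.03 and 0.03 m and y of leaf_mid in the frame of kerb between -0.02 and 0 m and z of leaf_mid in the frame of kerb below 0.054 m and angle between each of leaf_mid, leaf_thin, leaf_thick's own z axis and vertical below 0.15 rad and angle between the y axis of leaf_mid and the y axis of kerb, either way round below 0.2 rad and contact force between leaf_mid and kerb above 1.5 N and contact force between the fingers and leaf_mid below 0.1 N and x of leaf_thin in the frame of rack between -0.012 and 0.012 m and y of leaf_thin in the frame of rack between -0.08 and 0.08 m and z of leaf_thin in the frame of rack between 0.04 and 0.056 m and x of leaf_thick in the frame of rack between -0.012 and 0.012 m and y of leaf_thick in the frame of rack between -0.08 and 0.08 m and z of leaf_thick in the frame of rack between 0.04 and 0.056 m) or (x of leaf_thick in the frame of kerb between -0.03 and 0.03 m and y of leaf_thick in the frame of kerb between -0.02 and 0 m and z of leaf_thick in the frame of kerb below 0.054 m and angle between each of leaf_thick, leaf_thin, leaf_mid's own z axis and vertical below 0.15 rad and angle between the y axis of leaf_thick and the y axis of kerb, either way round below 0.2 rad and contact force between leaf_thick and kerb above 1.5 N and contact force between the fingers and leaf_thick below 0.1 N and x of leaf_thin in the frame of rack between -0.012 and 0.012 m and y of leaf_thin in the frame of rack between -0.08 and 0.08 m and z of leaf_thin in the frame of rack between 0.04 and 0.056 m and x of leaf_mid in the frame of rack between -0.012 and 0.012 m and y of leaf_mid in the frame of rack between -0.08 and 0.08 m and z of leaf_mid in the frame of rack between 0.04 and 0.056 m))); the robot touches nothing.
It fails at once if a leaf presses on the kerb with more than 35 N (contact force between any of leaf_thin, leaf_mid, leaf_thick and kerb above 35 N).
It fails at once if a bystander is moved by more than 20 mm (distance of any of cezve, sugar_jar, coaster, cup, bowl, tin from where it was at the start of the episode above 0.02 m).
It also fails if it takes over 72 s, if anything falls off the work surface, if the arm or the gripper's body presses on something with over 40 N, if the wrist force passes 120 N, or if a joint passes its speed limit or range.

## Working session

There is one attempt and no reset: what is moved stays moved. The work goes in short steps, Python scripts to look and compute and a tool call to move; the robot and the scene stay as the last step left them, time stands still between calls to the robot, and variables do not carry over. Pictures are saved under pics/ and viewed, at most 10 in all, crops included, and the job is handed in when it is done.

Besides the shell and the picture viewer there is one more tool, called after "Request:" as a command line: name --argument value ..., lists and objects as JSON in quotes. move_arm: Moves the arm, as the interface text tells. Its arguments: {"type":"object","properties":{"commands":{"type":"array","items":{"type":"object","properties":{"tx":{"type":"number"},"ty":{"type":"number"},"tz":{"type":"number"},"rx":{"type":"number"},"ry":{"type":"number"},"rz":{"type":"number"}}}},"jaw":{"type":"number"},"force":{"type":"number"}},"required":["commands"]}

```bash
mkdir -p pics; python3 - <<'E'
from plant import arm
import cv2
s=arm.state();print(s, arm.finger_overhang)
for n in("scene","top"):
    im=arm.read_camera(n);cv2.imwrite(f"pics/{n}0.png",im[:,:,::-1]);print(n,arm.camera_info(n))
print(arm.camera_info("wrist"))
E
```

```text
{'time_s': 0.0, 'joint_positions': array([1.02242613e+00, 3.13996750e-01, 4.49685609e-02, 1.30360379e+00,
       7.55394395e-07, 1.43119359e+00]), 'joint_vel': array([ 0.00014642, -0.0005582 ,  0.00136434, -0.00145784,  0.00024443,
       -0.00188717]), 'joint_torque': array([ 9.77147538e-04, -4.80626178e+01,  2.98531741e+01,  1.94885029e-02,
       -2.05115334e-04,  3.59995715e-05]), 'eef_pos': array([228.30113599, 527.19795093, 244.40667104]), 'orientation': array([-6.37503422e-01, -3.07559631e+00,  2.71358317e-03]), 'ft_force': array([-0.47285241,  0.12147492, -0.03831583]), 'torque': array([-0.02535019, -0.01365859,  0.01508303]), 'grasp_force': 0.0, 'finger_gap': 0.9980612497280005} 14.0
scene {'fovy': 46.58144731990029, 'cx': 242.05907433576542, 'cy': 188.1036908400213, 'k1': -0.0555214431338265, 'position': array([1322.16503775,  594.21549555, 1168.6612635 ]), 'attitude': array([0.38737109, 0.80795413, 2.1749267 ])}
top {'fovy': 45.790201278268796, 'cx': 251.06591602607682, 'cy': 189.2220985023181, 'k1': -0.03839590380537039, 'position': array([ 386.67310489,  -39.1529071 , 1690.1086026 ]), 'attitude': array([ 0.10187648, -0.08966759, -1.54974756])}
{'fovy': 62.887141587179755, 'cx': 256.0850503944796, 'cy': 190.37422625544536, 'k1': -0.08049390402114472, 'position': array([157.10851709, 557.31621882, 374.37847873]), 'attitude': array([-0.27300106, -0.1778129 ,  1.15369894])}
```

View pics/top0.png

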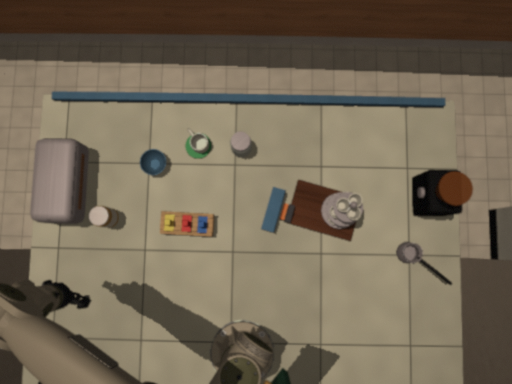

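View pics/scene0.png

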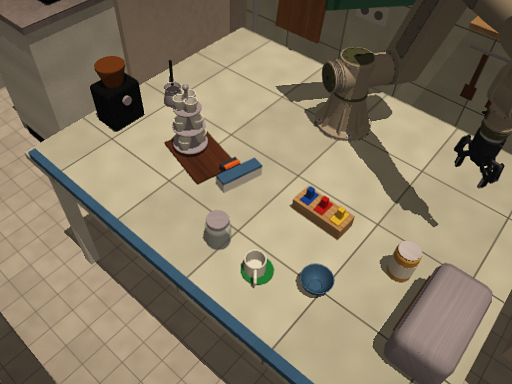

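The top view shows the rack at about (187,223), with yellow (169), red (187) and blue (204) from left to right. The kerb is at (274,211), the orange bumper at (287,212) and the stand at (342,208). Next I'll get coarse positions from colour masks.

```bash
cat > h.py <<'E'
from plant import arm
import numpy as np, cv2
from scipy.spatial.transform import Rotation as R
def pose(): 
    s=arm.state(); return s['eef_pos'],R.from_rotvec(s['orientation'])
def info(n): return arm.camera_info(n)
def cast(ci,px,z):
    px=np.atleast_2d(np.asarray(px,float)); f=192/np.tan(np.radians(ci['fovy']/2))
    K=np.array([[f,0,ci['cx']],[0,f,ci['cy']],[0,0,1]])
    u=cv2.undistortPoints(px[:,None],K,np.array([ci['k1'],0,0,0,0.]))[:,0]
    d=R.from_rotvec(ci['attitude']).apply(np.c_[u[:,0],-u[:,1],-np.ones(len(u))])
    p=ci['position']; return p+d*((z-p[2])/d[:,2])[:,None]
RNG={'yellow':((20,110,80),(35,255,255)),'red':((0,150,80),(8,255,255)),'blue':((105,170,60),(125,255,255)),
 'edge':((95,90,50),(108,200,255)),'orange':((5,150,120),(16,255,255))}
def mask(im,c): 
    hsv=cv2.cvtColor(im,cv2.COLOR_RGB2HSV); return cv2.inRange(hsv,*[np.array(a) for a in RNG[c]])
def blobs(im,c,roi=None,amin=15):
    m=mask(im,c)
    if roi: x0,y0,x1,y1=roi; k=np.zeros_like(m);k[y0:y1,x0:x1]=255;m&=k
    cs,_=cv2.findContours(m,cv2.RETR_EXTERNAL,cv2.CHAIN_APPROX_NONE)
    return sorted([c for c in cs if cv2.contourArea(c)>=amin],key=cv2.contourArea,reverse=True)
E
python3 - <<'E'
from h import *
im=cv2.imread('pics/top0.png')[:,:,::-1].copy();ci=info('top')
hsv=cv2.cvtColor(im,cv2.COLOR_RGB2HSV)
for n,p in dict(y=(169,223),r=(187,223),b=(204,224),edge=(274,211),orange=(288,213)).items(): print(n,hsv[p[1],p[0]])
for c,z in(('yellow',75),('red',75),('blue',75),('edge',50),('orange',50)):
  for b in blobs(im,c,(155,180,300,240))[:2]:
    r=cv2.minAreaRect(b); bx=cast(ci,cv2.boxPoints(r),z); print(c,np.round(r[0],1),cv2.contourArea(b),bx[:,:2].mean(0).round(1),bx[:,:2].round(0).tolist())
print(cast(ci,[(161,211),(213,211),(213,237),(161,236)],50).round(0))
E
```

```text
y [ 23 154 152]
r [  1 186 136]
b [109 160  67]
edge [101  91 104]
orange [13 31 57]
yellow [169. 222.] 140.0 [462.2 265. ] [[490.0, 284.0], [491.0, 248.0], [434.0, 246.0], [433.0, 282.0]]
red [186.1 223. ] 129.5 [459.8 203.8] [[431.0, 222.0], [490.0, 219.0], [488.0, 186.0], [429.0, 189.0]]
edge [273.3 209.1] 244.5 [ 517.6 -106.4] [[452.0, -70.0], [593.0, -108.0], [583.0, -143.0], [443.0, -105.0]]
edge [202.  224.5] 61.5 [456.7 150. ] [[480.0, 162.0], [480.0, 140.0], [434.0, 138.0], [433.0, 160.0]]
orange [283.9 211.6] 47.0 [ 508.9 -144.6] [[483.0, -130.0], [538.0, -145.0], [535.0, -159.0], [479.0, -144.0]]
[[503. 300.  50.]
 [506. 112.  50.]
 [413. 109.  50.]
 [412. 297.  50.]]
```

```bash
cat >> h.py <<'E'
def plan(xyz,yaw):
    """tool-frame shift (m) and turn (deg) to TCP xyz, tool y at yaw deg in world, z down"""
    p,r=pose(); a=np.radians(yaw); y=np.array([np.cos(a),np.sin(a),0]); z=np.array([0,0,-1.])
    T=np.c_[np.cross(y,z),y,z]
    print('t',(r.inv().apply(np.array(xyz)-p)/1000).round(4),'r',np.degrees((r.inv()*R.from_matrix(T)).as_rotvec()).round(2))
E
python3 - <<'E'
from h import *
p,r=pose();ci=info('wrist');c=R.from_rotvec(ci['attitude'])
print(r.as_matrix().round(3));print('cam in tool',r.inv().apply(ci['position']-p)); print((r.inv()*c).as_matrix().round(3))
ct=info('top');print('stand base corners/post',cast(ct,[(298,181),(371,195),(354,239),(287,226)],12).round(0)[:,:2].tolist(),cast(ct,[(342,208)],150).round(0))
plan((460,150,250),0)
E
```

```text
[[-0.918  0.397 -0.001]
 [ 0.397  0.918 -0.001]
 [ 0.    -0.002 -1.   ]]
cam in tool [  77.35740888   -0.94532758 -129.88475234]
[[ 0.001  0.953  0.303]
 [ 1.    -0.001 -0.001]
 [-0.     0.303 -0.953]]
stand base corners/post [[627.0, -198.0], [579.0, -470.0], [416.0, -406.0], [459.0, -159.0]] [[ 517. -335.  150.]]
t [-0.3625 -0.2541 -0.0052] r [-9.000e-02  4.000e-02  6.658e+01]
```

Request:
move_arm --commands '[{"tx":-0.36,"ty":-0.275,"tz":0.045,"rz":66.6},{"tx":-0.36,"ty":-0.275,"tz":0.045,"rz":66.6},{"tx":-0.36,"ty":-0.275,"tz":0.045,"rz":66.6},{"tx":-0.36,"ty":-0.275,"tz":0.045,"rz":66.6},{"tx":-0.36,"ty":-0.275,"tz":0.045,"rz":66.6}]' --jaw 0.06 --force 40

```text
invalid input at $.commands[0]: expected keys tx, ty, tz, rx, ry, rz
```

```bash
python3 -c "
from h import *
plan((460,130,200),0)"
```

```text
t [-0.3705 -0.2724  0.0448] r [-9.000e-02  4.000e-02  6.658e+01]
```

Request:
move_arm --commands '[{"tx":-0.37,"ty":-0.272,"tz":0.045,"rx":0,"ry":0,"rz":66.6},{"tx":-0.37,"ty":-0.272,"tz":0.045,"rx":0,"ry":0,"rz":66.6},{"tx":-0.37,"ty":-0.272,"tz":0.045,"rx":0,"ry":0,"rz":66.6},{"tx":-0.37,"ty":-0.272,"tz":0.045,"rx":0,"ry":0,"rz":66.6},{"tx":-0.37,"ty":-0.272,"tz":0.045,"rx":0,"ry":0,"rz":66.6}]' --jaw 0.06 --force 40

```text
time_s: 0.6
eef_pos: [354.3, 311.0, 220.5]
orientation: [-1.727, -2.624, 0.0]
ft_force: [-0.0, 0.5, 0.7]
finger_gap: 0.701
grasp_force: 0.0
```

```bash
python3 -c "
from h import *
print(pose()[0]);plan((460,130,200),0)"
```

```text
[354.26515976 310.95692361 220.47766593]
t [-0.208   0.0256  0.0205] r [-1.000e-02  0.000e+00  2.329e+01]
```

Request:
move_arm --commands '[{"tx":-0.195,"ty":0.02,"tz":0.018,"rx":0,"ry":0,"rz":23.3},{"tx":-0.195,"ty":0.02,"tz":0.018,"rx":0,"ry":0,"rz":23.3},{"tx":-0.195,"ty":0.02,"tz":0.018,"rx":0,"ry":0,"rz":23.3},{"tx":-0.195,"ty":0.02,"tz":0.018,"rx":0,"ry":0,"rz":23.3},{"tx":-0.195,"ty":0.02,"tz":0.018,"rx":0,"ry":0,"rz":23.3}]'

```text
time_s: 1.1
eef_pos: [452.6, 137.6, 202.1]
orientation: [2.223, 2.218, -0.001]
ft_force: [-0.4, 0.1, -0.3]
finger_gap: 0.699
grasp_force: 0.0
```

```bash
python3 -c "
from h import *
import pickle
arm.read_camera('wrist')
ci=info('wrist');im=arm.read_camera('wrist');print(pose()[0],arm.state()['joint_vel'].round(3));plan((460,130,200),0)
cv2.imwrite('pics/w1.png',im[:,:,::-1]);pickle.dump(ci,open('w1.pkl','wb'))"
```

```text
[450.31296361 141.02120315 202.40267329] [ 0.052 -0.012 -0.005  0.007  0.004  0.003]
t [-0.011   0.0097  0.0024] r [-0.09 -0.02  0.13]
```

View pics/w1.png

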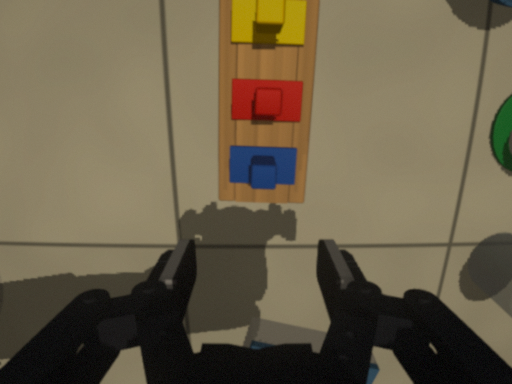

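Wrist view: the rack spans columns 220–318. Yellow is at the top, cropped at row 0; red is at (267,101) and blue at (263,165). I'll shift toward yellow for a full view.

Request:
move_arm --commands '[{"tx":0.06,"ty":0.01,"tz":0,"rx":0,"ry":0,"rz":0},{"tx":0.06,"ty":0.01,"tz":0,"rx":0,"ry":0,"rz":0},{"tx":0.06,"ty":0.01,"tz":0,"rx":0,"ry":0,"rz":0},{"tx":0.06,"ty":0.01,"tz":0,"rx":0,"ry":0,"rz":0},{"tx":0.06,"ty":0.01,"tz":0,"rx":0,"ry":0,"rz":0}]'

```text
time_s: 1.7
eef_pos: [459.3, 202.1, 202.9]
orientation: [-2.214, -2.228, 0.001]
ft_force: [0.5, 0.6, 0.6]
finger_gap: 0.696
grasp_force: 0.0
```

```bash
cat > leaf.py <<'E'
from h import *
def leaf(im,ci,c):
    """shoulder rectangle (z top 55) by cleaning off the grip: morphology-free, per-edge line fits"""
    m=mask(im,c); cs,_=cv2.findContours(m,cv2.RETR_EXTERNAL,cv2.CHAIN_APPROX_NONE)
    b=max(cs,key=cv2.contourArea); P=cast(ci,b[:,0],55)[:,:2]
    r=cv2.minAreaRect(P.astype(np.float32)); return np.round(r[0],1),np.round(r[1],1),round(r[2],1),b[:,0].min(0),b[:,0].max(0)
E
python3 -c "
from leaf import *
import pickle
arm.read_camera('wrist')
ci=info('wrist');im=arm.read_camera('wrist');print(pose()[0])
cv2.imwrite('pics/w2.png',im[:,:,::-1]);pickle.dump(ci,open('w2.pkl','wb'))
RNG['yellow']=((22,170,90),(35,255,255));RNG['blue']=((108,150,40),(125,255,255))
for c in('yellow','red','blue'):print(c,leaf(im,ci,c))
im=cv2.imread('pics/w1.png')[:,:,::-1].copy();ci=pickle.load(open('w1.pkl','rb'))
for c in('yellow','red','blue'):print(c,leaf(im,ci,c))
"
```

```text
[459.64166124 201.74172602 202.97604842]
yellow (array([461. , 271.2]), array([33.9, 59.6]), 87.9, array([224,  79], dtype=int32), array([294, 121], dtype=int32))
red (array([459.9, 205.8]), array([40. , 59.7]), 88.2, array([224, 152], dtype=int32), array([290, 195], dtype=int32))
blue (array([447.7, 137.2]), array([30.1, 44.5]), 68.7, array([224, 224], dtype=int32), array([265, 256], dtype=int32))
yellow (array([460.6, 270.8]), array([60.6, 33.6]), 0.3, array([231,   0], dtype=int32), array([306,  44], dtype=int32))
red (array([459.6, 209. ]), array([34., 60.]), 87.9, array([231,  79], dtype=int32), array([302, 121], dtype=int32))
blue (array([456.6, 149.7]), array([37. , 57.1]), 88.0, array([231, 147], dtype=int32), array([295, 187], dtype=int32))
```

View pics/w2.png

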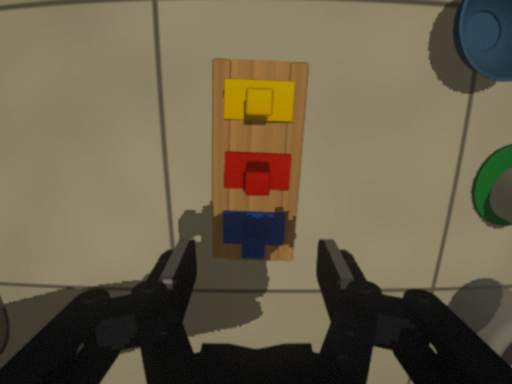

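Yellow is measured at (461,271), yaw about -2°. I'll approach and grip.

```bash
python3 -c "
from h import *
plan((461,271,76),-2)"
```

```text
t [0.0693 0.0017 0.127 ] r [-0.01  0.01  2.3 ]
```

Request:
move_arm --commands '[{"tx":0.0693,"ty":0.0015,"tz":0.0,"rx":0,"ry":0,"rz":2.3},{"tx":0.0693,"ty":0.0015,"tz":0.03,"rx":0,"ry":0,"rz":2.3},{"tx":0.0693,"ty":0.0015,"tz":0.07,"rx":0,"ry":0,"rz":2.3},{"tx":0.0693,"ty":0.0015,"tz":0.08,"rx":0,"ry":0,"rz":2.3},{"tx":0.0693,"ty":0.0015,"tz":0.08,"rx":0,"ry":0,"rz":2.3}]'

```text
time_s: 2.3
eef_pos: [459.6, 270.3, 121.4]
orientation: [-2.259, -2.18, 0.007]
ft_force: [0.3, -0.3, 0.0]
finger_gap: 0.703
grasp_force: 0.0
```

```bash
python3 -c "
from h import *
print(pose()[0]);plan((461,271,76),-2)"
```

```text
[459.58838935 270.25484676 121.42053282]
t [0.0009 0.0016 0.0454] r [-0.24  0.11 -0.04]
```

Request:
move_arm --commands '[{"tx":0.0005,"ty":0.0015,"tz":0.03,"rx":0,"ry":0,"rz":0},{"tx":0.0005,"ty":0.0015,"tz":0.045,"rx":0,"ry":0,"rz":0},{"tx":0.0005,"ty":0.0015,"tz":0.045,"rx":0,"ry":0,"rz":0},{"tx":0.0005,"ty":0.0015,"tz":0.045,"rx":0,"ry":0,"rz":0}]'

```text
time_s: 2.7
eef_pos: [463.8, 271.8, 79.7]
orientation: [2.26, 2.181, 0.003]
ft_force: [0.6, 0.7, -0.0]
finger_gap: 0.707
grasp_force: 0.0
```

Request:
move_arm --commands '[{"tx":0,"ty":0,"tz":0,"rx":0,"ry":0,"rz":0},{"tx":0,"ty":0,"tz":0,"rx":0,"ry":0,"rz":0},{"tx":0,"ty":0,"tz":0,"rx":0,"ry":0,"rz":0},{"tx":0,"ty":0,"tz":0,"rx":0,"ry":0,"rz":0},{"tx":0,"ty":0,"tz":0,"rx":0,"ry":0,"rz":0}]' --jaw 0.01 --force 40

```text
time_s: 3.2
eef_pos: [463.4, 272.2, 79.1]
orientation: [2.259, 2.182, 0.003]
ft_force: [0.2, -1.0, 6.7]
finger_gap: 0.226
grasp_force: 40.0
```

Request:
move_arm --commands '[{"tx":0,"ty":0,"tz":-0.03,"rx":0,"ry":0,"rz":0},{"tx":0,"ty":0,"tz":-0.07,"rx":0,"ry":0,"rz":0},{"tx":0,"ty":0,"tz":-0.12,"rx":0,"ry":0,"rz":0},{"tx":-0.04,"ty":0,"tz":-0.125,"rx":0,"ry":0,"rz":3},{"tx":-0.09,"ty":0,"tz":-0.125,"rx":0,"ry":0,"rz":6}]'

```text
time_s: 3.7
eef_pos: [461.3, 182.7, 205.6]
orientation: [2.367, 2.062, 0.009]
ft_force: [1.4, -0.2, -1.1]
finger_gap: 0.229
grasp_force: 39.3
```

```bash
python3 -c "
from h import *
print(pose()[0],arm.state()['finger_gap'],arm.state()['ft_force']);plan((504,-150,200),-15)"
```

```text
[461.31206862 182.7363597  205.6203451 ] 0.22873111742474223 [ 1.35217841 -0.2168104  -1.10127173]
t [-0.3238  0.0878  0.0054] r [ 0.32 -0.15  7.13]
```

Request:
move_arm --commands '[{"tx":-0.324,"ty":0.088,"tz":0.0,"rx":0,"ry":0,"rz":7},{"tx":-0.324,"ty":0.088,"tz":0.0,"rx":0,"ry":0,"rz":7},{"tx":-0.324,"ty":0.088,"tz":0.0,"rx":0,"ry":0,"rz":7},{"tx":-0.324,"ty":0.088,"tz":0.0,"rx":0,"ry":0,"rz":7},{"tx":-0.324,"ty":0.088,"tz":0.0,"rx":0,"ry":0,"rz":7}]'

```text
time_s: 4.2
eef_pos: [490.7, -68.0, 203.2]
orientation: [2.492, 1.912, 0.001]
ft_force: [0.9, 0.4, 0.1]
finger_gap: 0.229
grasp_force: 39.3
```

```bash
python3 -c "
from h import *
print(pose()[0]);plan((504,-150,200),-15)"
```

```text
[490.72097685 -68.03574866 203.19552858]
t [-0.0757  0.034   0.0032] r [ 0.03 -0.01  0.01]
```

Request:
move_arm --commands '[{"tx":-0.06,"ty":0.03,"tz":0.0,"rx":0,"ry":0,"rz":0},{"tx":-0.06,"ty":0.03,"tz":0.0,"rx":0,"ry":0,"rz":0},{"tx":-0.06,"ty":0.03,"tz":0.0,"rx":0,"ry":0,"rz":0},{"tx":-0.06,"ty":0.03,"tz":0.0,"rx":0,"ry":0,"rz":0},{"tx":-0.06,"ty":0.03,"tz":0.0,"rx":0,"ry":0,"rz":0}]'

```text
time_s: 4.7
eef_pos: [503.9, -130.2, 202.8]
orientation: [-2.49, -1.914, 0.0]
ft_force: [0.7, 0.8, -0.1]
finger_gap: 0.23
grasp_force: 39.3
```

```bash
python3 -c "
from h import *
import pickle
arm.read_camera('wrist')
ci=info('wrist');im=arm.read_camera('wrist');print(pose()[0])
cv2.imwrite('pics/w3.png',im[:,:,::-1]);pickle.dump(ci,open('w3.pkl','wb'))
cv2.imwrite('pics/w3c.png',cv2.resize(im[:,:,::-1][60:260,130:390],None,fx=3,fy=3,interpolation=cv2.INTER_CUBIC))"
```

```text
[ 504.13629062 -130.16191359  202.99651971]
```

View pics/w3c.png

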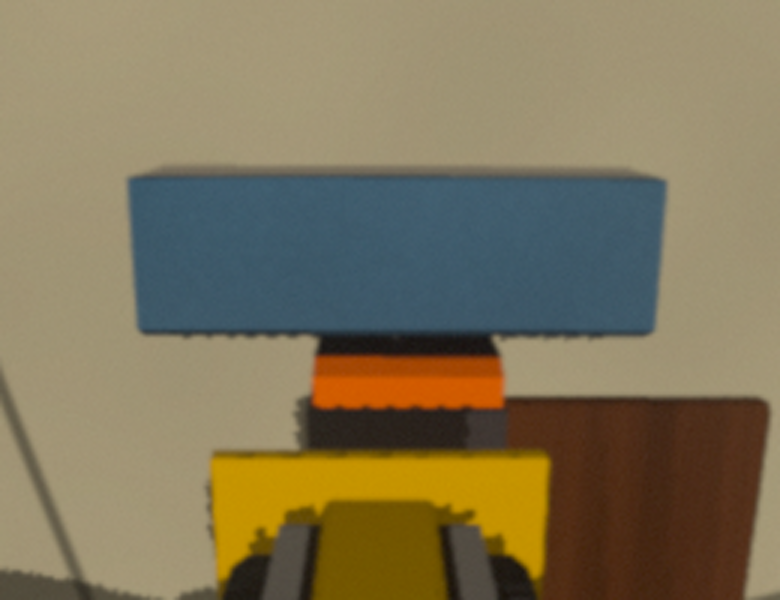

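Crop (3x, offset 130,60). The blue kerb top has corners (128,178), (666,180), (654,331) and (140,331). The orange top spans rows 376–408 and columns 314–503, with its bevel above at 355–376. The held yellow leaf is below that.

```bash
python3 -c "
from h import *
import pickle
ci=pickle.load(open('w3.pkl','rb'))
q=np.array([(128,178),(666,180),(654,331),(140,331),(397,331),(314,376),(503,376),(313,408),(504,408),(212,453),(551,453)])
px=(q-1)/3+[130,60]
P=cast(ci,px,50);print(P.round(1)[:,:2].tolist())
d=P[2]-P[3];d2=P[1]-P[0];print(np.degrees(np.arctan2(d[1],d[0])),np.degrees(np.arctan2(d2[1],d2[0])),np.linalg.norm(d),np.linalg.norm(d2),np.linalg.norm(P[0]-P[3]))
a=np.radians(np.degrees(np.arctan2(d[1],d[0])));ex=np.array([np.cos(a),np.sin(a),0]);ey=np.array([-ex[1],ex[0],0])
print(((P-P[4])@ex).round(1),((P-P[4])@ey).round(1))
p,r=pose();print('TCP rel',(p-P[4])@ex,(p-P[4])@ey)
E=cast(ci,px[9:],p[2]-29+5);print('leaf shoulder edge rel TCP',((E-p)@ex),((E-p)@ey), 'tool y yaw',np.degrees(np.arctan2(*r.as_matrix()[[1,0],1])))
"
```

```text
[[445.7, -59.4], [600.1, -100.7], [588.4, -145.4], [434.0, -104.7], [511.1, -125.2], [482.3, -132.6], [539.7, -147.7], [479.1, -142.6], [537.7, -158.1], [443.3, -149.1], [549.1, -177.0]]
-14.779544274926161 -14.969862439455776 159.65774220347285 159.75099464986013 46.742542130528044
[-80.   79.8  79.9 -79.8   0.  -25.9  33.3 -26.5  34.1 -59.5  49.9] [ 46.9  46.3   0.1   0.1   0.  -14.5 -14.5 -25.1 -25.1 -40.4 -40.4]
TCP rel -5.474484494985451 -6.621075280625568
leaf shoulder edge rel TCP [-29.22771177  30.25122241] [16.60311134 16.59708341] tool y yaw -14.858799545489461
```

Gap is estimated at about 6.5 mm with the kerb at yaw -14.9°. I'll align the yellow leaf and lower it gently, biased toward the sprung side.

Request:
move_arm --commands '[{"tx":-0.0015,"ty":0.007,"tz":0.02,"rx":0,"ry":0,"rz":0},{"tx":-0.0015,"ty":0.007,"tz":0.06,"rx":0,"ry":0,"rz":0},{"tx":-0.0015,"ty":0.007,"tz":0.075,"rx":0,"ry":0,"rz":0},{"tx":-0.0015,"ty":0.007,"tz":0.075,"rx":0,"ry":0,"rz":0},{"tx":-0.0015,"ty":0.007,"tz":0.075,"rx":0,"ry":0,"rz":0}]'

```text
time_s: 5.3
eef_pos: [510.9, -134.2, 128.4]
orientation: [-2.491, -1.914, -0.0]
ft_force: [0.2, 0.0, -0.7]
finger_gap: 0.225
grasp_force: 39.3
```

```bash
cat > rel.py <<'E'
from h import *
P4=np.array([511.1,-125.2,50]);a=np.radians(-14.87);ex=np.array([np.cos(a),np.sin(a),0]);ey=np.array([-ex[1],ex[0],0])
F=P4-4*ey   # gap mouth
def rel():
    p,r=pose();s=arm.state();f=s['ft_force'];print('TCP kerb frame',((p-F)@ex).round(2),((p-F)@ey).round(2),p[2].round(1),'F',(f@ex).round(1),(f@ey).round(1),f[2].round(1),'yaw',np.degrees(np.arctan2(*r.as_matrix()[[1,0],1])).round(2),'gap',s['finger_gap'])
E
python3 -c "
from rel import *
rel();arm.read_camera('top');rel()"
```

```text
TCP kerb frame 2.09 -4.77 128.4 F 0.2 0.1 -0.7 yaw -14.91 gap 0.22455440798704565
TCP kerb frame 2.8 -5.07 129.1 F -0.3 -0.0 1.2 yaw -14.93 gap 0.2305001850593851
```

Request:
move_arm --commands '[{"tx":0.0005,"ty":0,"tz":0.01,"rx":0,"ry":0,"rz":0},{"tx":0.0005,"ty":0,"tz":0.017,"rx":0,"ry":0,"rz":0},{"tx":0.0005,"ty":0,"tz":0.024,"rx":0,"ry":0,"rz":0},{"tx":0.0005,"ty":0,"tz":0.024,"rx":0,"ry":0,"rz":0}]'

```text
time_s: 5.75
eef_pos: [511.1, -133.6, 103.2]
orientation: [-2.491, -1.912, -0.003]
ft_force: [2.1, 4.5, -1.6]
finger_gap: 0.223
grasp_force: 39.2
```

```bash
python3 -c "
from rel import *
rel()"
```

```text
TCP kerb frame 2.18 -4.16 103.2 F 0.9 4.8 -1.6 yaw -14.96 gap 0.22340984498770525
```

Request:
move_arm --commands '[{"tx":0.0003,"ty":0,"tz":0.006,"rx":0,"ry":0,"rz":0},{"tx":0.0003,"ty":0,"tz":0.012,"rx":0,"ry":0,"rz":0},{"tx":0.0003,"ty":0,"tz":0.016,"rx":0,"ry":0,"rz":0},{"tx":0.0003,"ty":0,"tz":0.016,"rx":0,"ry":0,"rz":0}]'

```text
time_s: 6.15
eef_pos: [511.0, -133.3, 87.1]
orientation: [-2.49, -1.912, -0.002]
ft_force: [3.1, 5.1, -2.5]
finger_gap: 0.228
grasp_force: 39.2
```

```bash
python3 -c "
from rel import *
rel()"
```

```text
TCP kerb frame 1.98 -3.87 87.1 F 1.7 5.7 -2.5 yaw -14.96 gap 0.22831553950771002
```

Request:
move_arm --commands '[{"tx":0,"ty":0,"tz":0,"rx":0,"ry":0,"rz":0},{"tx":0,"ty":0,"tz":0,"rx":0,"ry":0,"rz":0},{"tx":0,"ty":0,"tz":0,"rx":0,"ry":0,"rz":0}]' --jaw 0.04

```text
time_s: 6.45
eef_pos: [510.8, -134.8, 87.8]
orientation: [2.492, 1.912, -0.001]
ft_force: [-0.4, 0.3, 0.1]
finger_gap: 0.469
grasp_force: 0.0
```

```bash
python3 -c "
from rel import *
import pickle
rel();ci=info('wrist');im=arm.read_camera('wrist');rel();cv2.imwrite('pics/w4.png',im[:,:,::-1]);pickle.dump(ci,open('w4.pkl','wb'))
"
```

```text
TCP kerb frame 2.14 -5.4 87.8 F -0.5 0.2 0.1 yaw -15.02 gap 0.468973041522235
TCP kerb frame 2.2 -5.33 87.9 F 0.5 -0.4 0.1 yaw -15.02 gap 0.4679974452839563
```

View pics/w4.png

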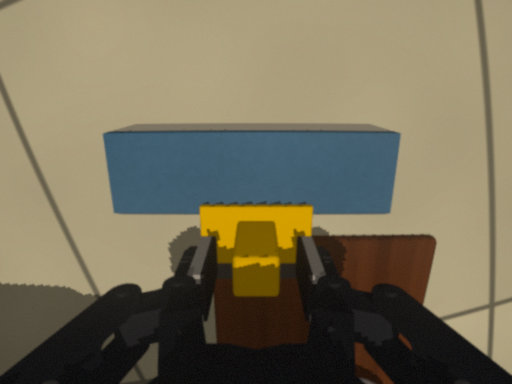

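Released part-way, the leaf stays up. Its shoulder is 113 px wide at row 206, which puts its origin near z≈57, so it didn't drop and seems to bind. I'll regrip and slide it fully down while reading the drag.

Request:
move_arm --commands '[{"tx":0,"ty":0,"tz":0,"rx":0,"ry":0,"rz":0},{"tx":0,"ty":0,"tz":0,"rx":0,"ry":0,"rz":0},{"tx":0,"ty":0,"tz":0,"rx":0,"ry":0,"rz":0}]' --jaw 0.01

```text
time_s: 6.8
eef_pos: [510.9, -134.5, 88.0]
orientation: [2.492, 1.912, -0.0]
ft_force: [-0.7, -0.3, 0.5]
finger_gap: 0.224
grasp_force: 40.3
```

Request:
move_arm --commands '[{"tx":0,"ty":0,"tz":-0.002,"rx":0,"ry":0,"rz":0},{"tx":0,"ty":0,"tz":-0.004,"rx":0,"ry":0,"rz":0},{"tx":0,"ty":0,"tz":-0.006,"rx":0,"ry":0,"rz":0}]'

```text
time_s: 7.1
eef_pos: [510.1, -134.2, 93.2]
orientation: [-2.491, -1.911, 0.002]
ft_force: [-0.2, -1.2, -7.7]
finger_gap: 0.228
grasp_force: 39.2
```

Request:
move_arm --commands '[{"tx":0,"ty":0,"tz":0.003,"rx":0,"ry":0,"rz":0},{"tx":0,"ty":0,"tz":0.006,"rx":0,"ry":0,"rz":0},{"tx":0,"ty":0,"tz":0.009,"rx":0,"ry":0,"rz":0}]'

```text
time_s: 7.4
eef_pos: [512.4, -134.9, 86.6]
orientation: [2.49, 1.911, 0.003]
ft_force: [-1.6, -1.3, 6.1]
finger_gap: 0.227
grasp_force: 41.3
```

```bash
python3 -c "
from rel import *
rel()
"
```

```text
TCP kerb frame 3.73 -5.05 86.6 F -1.2 -1.6 6.1 yaw -14.99 gap 0.22658816641216126
```

Drag is about 7 N up and 6 N down, so yellow binds. I'll push it fully down.

Request:
move_arm --commands '[{"tx":0,"ty":0,"tz":0.003,"rx":0,"ry":0,"rz":0},{"tx":0,"ty":0,"tz":0.006,"rx":0,"ry":0,"rz":0},{"tx":0,"ty":0,"tz":0.006,"rx":0,"ry":0,"rz":0}]'

```text
time_s: 7.7
eef_pos: [512.8, -135.0, 80.4]
orientation: [2.489, 1.91, 0.004]
ft_force: [0.7, -1.8, 3.3]
finger_gap: 0.227
grasp_force: 40.8
```

Request:
move_arm --commands '[{"tx":0,"ty":0,"tz":0.001,"rx":0,"ry":0,"rz":0},{"tx":0,"ty":0,"tz":0.002,"rx":0,"ry":0,"rz":0},{"tx":0,"ty":0,"tz":0.002,"rx":0,"ry":0,"rz":0}]'

```text
time_s: 8.0
eef_pos: [512.9, -135.1, 80.1]
orientation: [2.489, 1.91, 0.004]
ft_force: [-2.7, -0.9, 17.2]
finger_gap: 0.229
grasp_force: 42.7
```

It has seated: the force rises with no further motion. I'll release, retreat and inspect.

Request:
move_arm --commands '[{"tx":0,"ty":0,"tz":-0.001,"rx":0,"ry":0,"rz":0},{"tx":0,"ty":0,"tz":-0.001,"rx":0,"ry":0,"rz":0},{"tx":0,"ty":0,"tz":-0.001,"rx":0,"ry":0,"rz":0},{"tx":0,"ty":0,"tz":-0.001,"rx":0,"ry":0,"rz":0},{"tx":0,"ty":0,"tz":-0.001,"rx":0,"ry":0,"rz":0}]' --jaw 0.06

```text
time_s: 8.5
eef_pos: [510.7, -134.1, 77.5]
orientation: [-2.492, -1.912, 0.0]
ft_force: [0.1, 0.5, -0.2]
finger_gap: 0.703
grasp_force: 0.0
```

Request:
move_arm --commands '[{"tx":0,"ty":0,"tz":-0.03,"rx":0,"ry":0,"rz":0},{"tx":0,"ty":0,"tz":-0.07,"rx":0,"ry":0,"rz":0},{"tx":-0.02,"ty":0,"tz":-0.11,"rx":0,"ry":0,"rz":0},{"tx":-0.03,"ty":0,"tz":-0.12,"rx":0,"ry":0,"rz":0},{"tx":-0.03,"ty":0,"tz":-0.12,"rx":0,"ry":0,"rz":0}]'

```text
time_s: 9.0
eef_pos: [504.3, -164.8, 199.7]
orientation: [2.491, 1.908, 0.003]
ft_force: [0.8, -0.4, -0.0]
finger_gap: 0.707
grasp_force: 0.0
```

```bash
python3 -c "
from rel import *
import pickle
arm.read_camera('wrist')
rel();ci=info('wrist');im=arm.read_camera('wrist');cv2.imwrite('pics/w5.png',im[:,:,::-1]);pickle.dump(ci,open('w5.pkl','wb'))
"
```

```text
TCP kerb frame 2.34 -35.29 197.8 F -0.3 0.6 -0.5 yaw -15.07 gap 0.7037328729995108
```

View pics/w5.png

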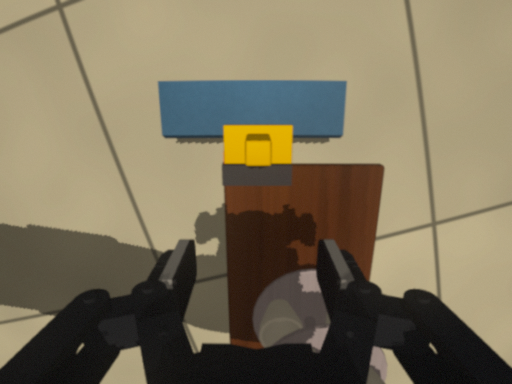

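The leaf stands square across the gap (shoulder columns 223–293, rows 125–165), with the blue kerb above. I'll check its height and pose numerically.

```bash
python3 -c "
from rel import *
import pickle
im=cv2.imread('pics/w5.png')[:,:,::-1].copy();ci=pickle.load(open('w5.pkl','rb'))
RNG['yellow']=((20,150,70),(35,255,255))
b=blobs(im,'yellow')[0][:,0]
for z in (55,60):
  P=cast(ci,b,z)[:,:2];r=cv2.minAreaRect(P.astype(np.float32));c=np.r_[r[0],50]-F;print(z,r,'kerb frame',c@ex,c@ey)
ct=b[(b[:,0]>246)&(b[:,0]<270)]
"
```

```text
55 ((512.8095703125, -134.42843627929688), (36.1246223449707, 60.08845138549805), 75.00247192382812) kerb frame 4.02058154110408 -4.480659814292591
60 ((513.0028686523438, -133.6087188720703), (35.462303161621094, 58.98682403564453), 75.0024642944336) kerb frame 3.9970450058016658 -3.638788739006982
```

```bash
python3 -c "
from plant import arm
print(arm.sign_off())"
```

```text
the job is handed in; nothing more can be done
None
```

I handed the job in with the yellow (thinnest) leaf bound in the gap (drag about 6–7 N), fully down and let go; blue and red never left the rack, and the verdict was not shown.

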